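# Lock the castle nut of the bench lap

### The job

The disc has been changed on the bench lap and its castle nut is only run on loosely: tighten it clockwise until you feel it bite on the washer, then carry on to the first slot that lines up with the cross hole in the spindle, and not a slot further (a slot that lines up before the nut bites does not count). Then push the red-headed lock pin through slot and hole until its head is fully home against the nut, easing it in rather than forcing it, and let go; leave the other things on the bench alone.

Things in the scene. Friction and masses are not known exactly. Their poses are not given: they have to be found in the camera images.
- lap: Bench lap (horizontal polishing wheel): round green housing with a control pod on its -x side, drip pan 260 mm across, steel disc 200 mm across, disc top 86 mm above the bench. Fixed to the bench; disc and spindle are locked. Origin on the bench under the centre, z up along the spindle axis. The 30 mm spindle ends in mid-disc, 129 mm above the bench. Its cross hole runs along the lap's y axis.
- cross_hole (a point): Centre of the cross hole, on the spindle axis, 119.5 mm above the bench; axes as the lap's. The hole runs straight through along y, open at both ends (the pin may go in from either), and is 7 mm wide and 7 mm high.
- nut: Brass M30 castle nut on the spindle; clockwise from above tightens; Origin on the axis at its underside, 91 mm above the bench, z up. Hexagon 46 mm across flats, 24 mm high; above it a round crown 40 mm across, 9 mm high, with six slots 7 mm wide and 9 mm deep at the middle of the flats: along the nut's y axis and every 60 degrees from it.
- slot_b (a point): Point on the nut's axis, 28.5 mm above its underside; its y axis runs along another pair of slots, 60 degrees anticlockwise from the nut's y. Loose, the nut turns with about 0.05 N m; when it bites the torque jumps to about 0.55 N m and stays so (a hand that has stopped reads less, near 0 before the bite and 0.15 or more after); only then does it sink, 3.5 mm a full turn.
- slot_c (a point): As slot_b, for the third pair of slots, 60 degrees clockwise from the nut's y. The bite comes 17 to 132 degrees of turn from the start, at a place not known beforehand, and at least 11 degrees after one lining-up of slots and before the next. The nut holds where it is left. Under it lies a washer 62 mm across, top at 91 mm.
- pin: Lock pin lying flat on the bench, 50 g: red square head 28 mm long, 14 mm wide and high, and a steel shank 5 mm thick, 50 mm long, the last 6 mm tapering to 2 mm, from the middle of the head's end face (centre line 7 mm above the underside). x points from head to tip; origin at the shoulder, where shank meets head, at the underside; the head lies at x -28 to 0 mm.
- pin_shoulder (a point): Middle of the head's end face on the shank's centre line, 7 mm above the pin's origin. Fully home, the head meets the nut's flat and this point is 23 mm from the spindle axis; the tip then stands out beyond the nut. With 1 mm of play all round the pin droops a few degrees when let go, and stays.
- pin_tip (a point): Tip of the shank, 50 mm along x from the shoulder.
- parts_tray: Bystander: aluminium tray 100 x 75 mm, 18 mm high, with a few spare washers; origin under its centre. It and the pin lie on either side of the lap, which on which varies.
- bowl: Bystander: blue ceramic bowl, 124 mm across, 45 mm high; origin under its centre.
- lacquer_box: Bystander: red and black lacquered box 118 x 78 mm, 40 mm high; origin under its centre.
- jar: Bystander: amber glass jar 56 mm across, 70 mm high; origin under its centre.
- whetstone: Bystander: brown whetstone 150 x 55 mm, 28 mm high; origin under its centre.
- spanner: Bystander: spanner 220 mm long lying at the far side; origin at its middle.

How it is judged (in metres and radians):
On the way, in this order (a step that is already met when the one before it is completed fails the run):
1. the nut has bitten (sunk by 0.06 mm or more on its thread), a slot lines up with the cross hole (within 0.05 rad), and it is let go (angle between the y axis of any of nut, slot_b, slot_c and the y axis of lap, either way round below 0.05 rad and z of nut in the frame of lap below 0.09094 m and contact force between the fingers and nut below 0.5 N), for 0.2 s.
2. the lock pin is through slot and hole, its head home against the nut (angle between the x axis of pin and the y axis of lap, either way round below 0.1 rad and x of pin_shoulder in the frame of cross_hole between -0.003 and 0.003 m and z of pin_shoulder in the frame of cross_hole between -0.004 and 0.004 m and horizontal distance between pin_shoulder and cross_hole below 0.0265 m), for 0.2 s.
At the end, for the whole second after the job is handed in: The nut rests at the first slot that lines up after the bite (within 0.08 rad), the pin lies along the cross hole (within 0.1 rad), its shoulder within 3 mm sideways and 4 mm in height of the hole's line and within 26.5 mm of the spindle axis (fully home is 23 mm), at rest and let go (all of step 2 and angle between the y axis of any of nut, slot_b, slot_c and the y axis of lap, either way round below 0.08 rad and z of nut in the frame of lap below 0.09094 m and contact force between the fingers and nut below 0.5 N and linear speed of pin below 0.02 m/s); the robot touches nothing.
It fails at once if the nut is tightened by more than a whole slot past its bite (sunk by more than 0.62 mm) (z of nut in the frame of lap below 0.09038 m).
It fails at once if the pin is forced: more than 30 N between pin and nut, spindle or lap (contact force between pin and lap above 30 N).
It fails at once if another thing on the bench is pushed more than 30 mm (distance of any of parts_tray, bowl, lacquer_box, jar, whetstone, spanner from where it was at the start of the episode above 0.03 m).
It also fails if it takes over 72 s, if anything falls off the work surface, if the arm or the gripper's body presses on something with over 40 N, if the wrist force passes 120 N, or if a joint passes its speed limit or range.

### The arm

A 7-joint arm with a two-finger parallel gripper is mounted at the origin on the work surface. World frame = base frame: x ahead of the robot, y to its left, z up, the work surface at z = 0. Lengths are in mm, angles in rad, forces in N, time in s.
With the tool pointing down it reaches from about 400 to 875 mm from the base axis. Payload 4.4 kg.
Tool frame: the origin (TCP) lies midway between the tips of the shut fingers; the grasp point (between the pads) lies ctrl.grip_depth behind it (ctrl.grip_depth is the distance from the TCP to the grasp point, in mm); z points along the fingers, y is the line along which they close (so a half turn about z gives the same grasp; the last joint's range is limited). The gripper opens to 85 mm and grips with 20 to 120 N. Pads are 22 mm wide; open, the fingers measure 114 mm over their backs; the gripper's body (76 mm by 85 mm) begins 54 mm behind the grasp point. The pads swing forward as they close: fully open they stand 13 mm farther back than shut.
Start: joints at [1.23, 0.628, 0.038, 1.517, -0.027, 0.996, -0.02], TCP at [176.408, -625.618, 231.313] pointing down, gripper open.
Joint ranges: [-3.06, 3.06], [-0.37, 2.12], [-1.25, 1.32], [0.18, 2.47], [-1.1, 4.24], [0.23, 1.98], [-2.94, 2.94]. Speed limits (rad/s): [2.57, 2.57, 3.14, 3.14, 3.14, 3.14, 3.14].

### API

Orientations are given as [roll, pitch, yaw] about the fixed x, y, z axes, in that order (R = Rz(yaw) Ry(pitch) Rx(roll)).
In Python, from cell import ctrl gives the robot as it stands.
- The arm moves only by the tool carry_out, never from a script. Its argument "deltas" is one flat list of numbers, 7 for each row, row after row: the turn, a rotation vector about the tool's x, y, z in degrees, then the shift along the tool's x, y, z in m, then the closure, from -1 (fully open) to 1 (shut). In form: [wx, wy, wz, dx, dy, dz, claw, wx, wy, wz, dx, dy, dz, claw, ...]. A call has 1 to 12 rows; each row shifts and turns the commanded pose from where the row before left it, along the tool's axes as they then stand; what a row does not reach is not made up. A row lasts 1/8 s, in which the tool goes at most 62.5 mm and 10.7 degrees, less where a joint would pass 70% of its speed; a pose out of reach is approached as far as the arm can. A call with a gripper value outside its range is refused whole. The fingers move at their own pace and stop on an object; the grip force is fixed at half the most. Time passes only in rows, so rows that do not move let the fingers close. It gives the time, the measured TCP pose, the force, the opening and the grip force at its end, in the units of the state.
- ctrl.read_state(): the state, without advancing time (a new reading comes with each control period).
- ctrl.get_image(name): name is "scene" or "top"; returns the picture (420x560x3 uint8, red, green, blue); there is no depth.
- ctrl.calibration(name): a dict with "mtx" (3x3 intrinsics, pixels), "R" (3x3) and "t" (3): a world point X has camera coordinates R X + t. Camera axes: x right, y down, z forward; pixel columns grow to the right and rows downward; lengths in mm; the calibration is good to about 2 mm. A picture is of the moment at which its call begins. calibration takes no time and is no camera call.
- ctrl.finish_job(): hands the job in; it is judged then, once.
The state is a dict: "clock": time; "qpos": joint angles; "qd": joint speeds; "tau": joint torques, N m; "eef_pos": TCP position; "tool_rot": TCP orientation; "force": force on the tool from outside, world axes, zero at the start; "torque": the same for the moment, N m; "width": finger opening in mm; "gripper_force": force on a finger pad.
Only numpy, scipy, OpenCV 4.12 (cv2) and the standard library are available. Lean on these libraries where they do the work, as an engineer would, in place of code of your own. Each camera call takes 0.05 s, during which the arm holds its last target. There are 200 camera calls.

## Working session

There is one attempt and no reset: what is moved stays moved. The work goes in short steps, Python scripts to look and compute and a tool call to move; the robot and the scene stay as the last step left them, time stands still between calls to the robot, and variables do not carry over. Pictures are saved under pics/ and viewed, at most 10 in all, crops included, and the job is handed in when it is done.

Besides the shell and the picture viewer there is one more tool, called after "Call:" as a command line: name --argument value ..., lists and objects as JSON in quotes. carry_out: Moves the arm, as the interface text tells. Its arguments: {"type":"object","properties":{"deltas":{"type":"array"}},"required":["deltas"]}

```bash
mkdir -p pics; ls; python3 - <<'E'
from cell import ctrl
import cv2,numpy as np
print(ctrl.read_state(), ctrl.grip_depth)
for n in("scene","top"):
    im=ctrl.get_image(n);cv2.imwrite(f"pics/{n}0.png",im[:,:,::-1]);c=ctrl.calibration(n);print(n,c, -np.array(c["R"]).T@c["t"])
E
```

```text
pics
{'clock': 0.0, 'qpos': array([ 1.23020852,  0.62935297,  0.03843556,  1.51839778, -0.02701746,
        0.99631602, -0.01997159]), 'qd': array([ 5.20296022e-04, -8.63838580e-04,  1.06101470e-03,  1.01686361e-03,
        5.69499075e-04,  7.92940434e-04, -5.50733283e-05]), 'tau': array([-8.51613913e-04, -5.63407445e+01,  1.22606378e+00, -1.93445778e+01,
        1.09918742e-02,  1.07108787e-02, -6.07511694e-06]), 'eef_pos': array([ 176.23208501, -624.97909248,  230.37502919]), 'tool_rot': array([-3.13963621e+00,  8.53664047e-06,  2.74811215e-01]), 'force': array([ 1.05655997, -0.33547039, -0.34824126]), 'torque': array([ 0.03397946, -0.00870723, -0.03879918]), 'gripper_force': 0.0, 'width': 85.68353372386359} 18.700000000000003
scene {'mtx': array([[507.23346478,   0.        , 286.45611916],
       [  0.        , 507.23346478, 210.1410629 ],
       [  0.        ,   0.        ,   1.        ]]), 'R': array([[ 0.56031818,  0.82826539,  0.00446886],
       [ 0.57328375, -0.38391866, -0.72384543],
       [-0.59782044,  0.40814568, -0.6899477 ]]), 't': array([-339.74518698, -240.68402435, 1707.02903226])} [1348.84248816 -507.72043775 1005.06099708]
top {'mtx': array([[438.78728554,   0.        , 283.91897499],
       [  0.        , 438.78728554, 207.17699583],
       [  0.        ,   0.        ,   1.        ]]), 'R': array([[-0.01765052, -0.99975091, -0.01365903],
       [-0.99333563,  0.01909021, -0.11366566],
       [ 0.1138981 ,  0.01156174, -0.99342516]]), 't': array([  51.21932824,  584.09990398, 1344.25665023])} [ 428.00301978   24.51403026 1402.51008427]
```

View pics/top0.png

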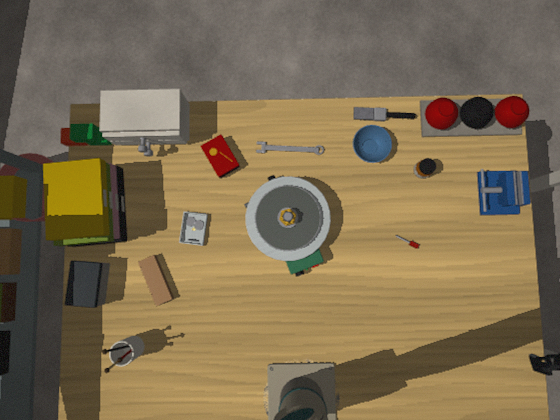

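View pics/scene0.png

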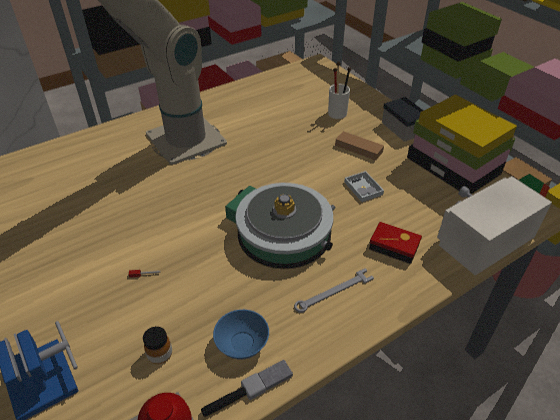

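The top view shows the lap at about (288,217) with its pod near (302,262). The pin runs from its head at (414,244) to its tip at (397,236). The scene view shows the nut at (284,205) and the pin at (143,273). Next I'll measure these and zoom in.

```bash
cat > h.py <<'E'
from cell import ctrl
import cv2,numpy as np
def cal(n):
    c=ctrl.calibration(n);return c["mtx"],np.array(c["R"]),np.array(c["t"])
def ray(n,p):
    K,R,t=cal(n);d=R.T@np.linalg.inv(K)@np.array([p[0],p[1],1.]);return -R.T@t,d/np.linalg.norm(d)
def plane(n,p,z):
    o,d=ray(n,p);return o+d*(z-o[2])/d[2]
def tri(p,q):
    (a,d),(b,e)=ray("scene",p),ray("top",q)
    s=np.linalg.lstsq(np.c_[d,-e],b-a,rcond=None)[0];P,Q=a+d*s[0],b+e*s[1];return (P+Q)/2,np.linalg.norm(P-Q)
def proj(n,X):
    K,R,t=cal(n);x=K@(R@np.array(X,float)+t);return x[:2]/x[2]
E
python3 - <<'E'
from h import *
T=cv2.imread("pics/top0.png");S=cv2.imread("pics/scene0.png")
def blobs(im,f,box):
    h=cv2.cvtColor(im,cv2.COLOR_BGR2HSV);m=f(h).astype(np.uint8);k=np.zeros_like(m);x0,y0,x1,y1=box;k[y0:y1,x0:x1]=m[y0:y1,x0:x1];return k
red=lambda h:((h[...,0]<8)|(h[...,0]>172))&(h[...,1]>150)&(h[...,2]>60)
green=lambda h:(h[...,0]>65)&(h[...,0]<95)&(h[...,1]>80)
rt=blobs(T,red,(380,220,440,260));rs=blobs(S,red,(110,255,180,290))
cen=lambda m:np.array(np.nonzero(m))[::-1].mean(1)
for n,m in(("top",rt),("scene",rs)):
    print(n,m.sum(),cen(m),plane(n,cen(m),9))
# lap: light ring outer ellipse fit in top
h=cv2.cvtColor(T,cv2.COLOR_BGR2HSV)
m=((h[...,1]<45)&(h[...,2]>90)).astype(np.uint8);m[:170]=0;m[265:]=0;m[:,:240]=0;m[:,340:]=0
c=max(cv2.findContours(m,0,1)[0],key=cv2.contourArea);e=cv2.fitEllipse(c);print("pan",e)
for z in(60,70,80,86):print(z,plane("top",e[0],z))
# brass
br=lambda h:(h[...,0]>12)&(h[...,0]<32)&(h[...,1]>90)
bt=blobs(T,br,(270,200,306,234));bs=blobs(S,br,(265,185,305,222))
for n,mm in(("top",bt),("scene",bs)):print(n,mm.sum(),cen(mm),plane(n,cen(mm),115))
print(tri(cen(bs),cen(bt)))
g=blobs(T,green,(250,230,350,290));print("pod",g.sum(),cen(g),plane("top",cen(g),50),cv2.minAreaRect(np.argwhere(g)[:,::-1].astype(np.float32)))
def crop(im,x,y,r,s=400):return cv2.resize(im[y-r:y+r,x-r:x+r],(s,s),interpolation=cv2.INTER_CUBIC)
a=np.hstack([crop(T,288,217,20,300),crop(S,284,205,24,300)]);b=np.hstack([crop(T,407,240,20,300),crop(S,143,273,24,300)])
cv2.imwrite("pics/c1.png",np.vstack([a,b]))
cv2.imwrite("pics/c2.png",np.hstack([crop(T,293,230,60),crop(S,284,225,60)]))
E
```

```text
top 41 [413.6097561  244.07317073] [ 462.8122391  -366.16721567    9.        ]
scene 50 [134.02 271.94] [ 458.99272299 -364.01735089    9.        ]
pan ((287.56195068359375, 218.2227325439453), (83.8706283569336, 84.40725708007812), 86.15676879882812)
60 [547.57588346  29.5558592   60.        ]
70 [546.68521705  29.51830396  70.        ]
80 [545.79455064  29.48074872  80.        ]
86 [545.26015079  29.45821557  86.        ]
top 131 [286.94656489 217.10687023] [546.0098535   31.10037786 115.        ]
scene 238 [284.10504202 206.57142857] [563.29817569  21.22664351 115.        ]
(array([547.7426913 ,  31.40221398,  97.50746682]), np.float64(0.49683837829533956))
pod 399 [304.7593985  262.19298246] [412.5956361  -20.45899478  50.        ] ((304.9443664550781, 261.73126220703125), (14.319435119628906, 34.685516357421875), 68.83873748779297)
```

View pics/c1.png

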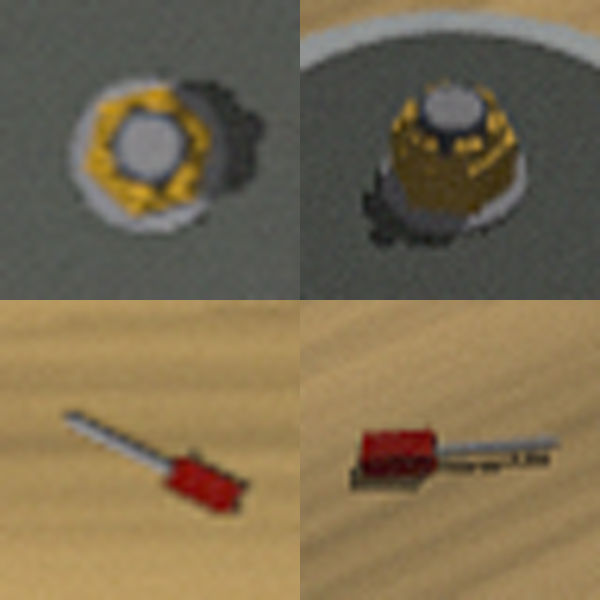

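View pics/c2.png

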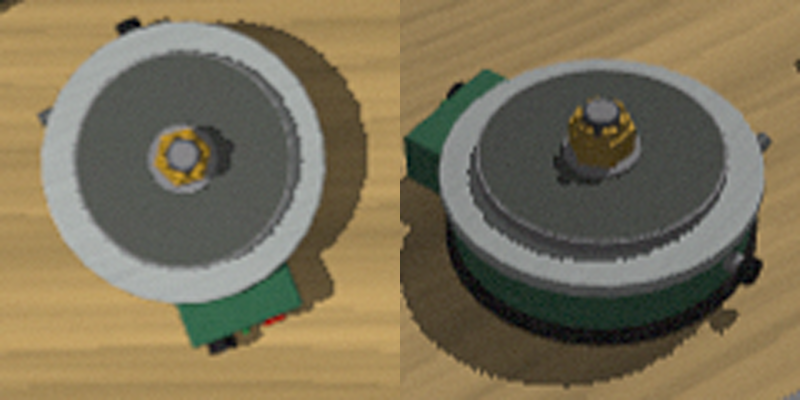

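The crops show the nut's crown, the pod tilted about 21° in the top view, and the pin with its shank pointing up-left. I'll refine the lap yaw, nut angle and pin pose.

```bash
python3 - <<'E'
from h import *
T=cv2.imread("pics/top0.png");S=cv2.imread("pics/scene0.png")
def up(im,x,y,r,s=8):return cv2.resize(im[y-r:y+r,x-r:x+r],None,fx=s,fy=s,interpolation=cv2.INTER_CUBIC)
def back(p,x,y,r,s=8):return np.array(p)/s+np.array([x-r,y-r])-0.5+0.5/s
# pod edges
u=cv2.cvtColor(up(T,304,258,35),cv2.COLOR_BGR2HSV)
m=((u[...,0]>60)&(u[...,0]<95)&(u[...,1]>90)).astype(np.uint8)
c=max(cv2.findContours(m,0,1)[0],key=cv2.contourArea)
for p in cv2.approxPolyDP(c,14,True)[:,0]: 
    q=back(p,304,258,35); print("pod v",q.round(1),plane("top",q,50).round(1)[:2])
P=np.array([plane("top",back(p,304,258,35),50)[:2] for p in c[:,0]])
g=(P-P.mean(0))
# edges by direction histogram
e=np.roll(P,-12,0)-np.roll(P,12,0);a=np.degrees(np.arctan2(e[:,1],e[:,0]))%180
for lo,hi in((5,40),(95,130)):
    k=(a>lo)&(a<hi);print("dir",lo,k.sum(),np.median(a[k]),a[k].mean(),a[k].std())
# nut: 6th harmonic of brass mask
for n,im,x,y in(("top",T,287,217),("scene",S,284,205)):
    u=cv2.cvtColor(up(im,x,y,20),cv2.COLOR_BGR2HSV)
    m=((u[...,0]>10)&(u[...,0]<34)&(u[...,1]>90)).astype(np.uint8)
    if n=="top":
        c=cv2.convexHull(np.argwhere(m)[:,::-1].astype(np.int32))
        ctr=np.array([547.0,30.5])
        mm=np.zeros_like(m);cv2.fillPoly(mm,[c],1);b=max(cv2.findContours(mm,0,1)[0],key=cv2.contourArea)[:,0]
        P=np.array([plane("top",back(p,x,y,20),115)[:2] for p in b]);ctr=P.mean(0);d=P-ctr
        th=np.arctan2(d[:,1],d[:,0]);r=np.hypot(*d.T);g=np.linspace(-np.pi,np.pi,720,endpoint=False);o=np.argsort(th)
        rr=np.interp(g,th[o],r[o],period=2*np.pi);F=[(rr*np.exp(-1j*k*g)).mean() for k in range(8)]
        print("nut ctr",ctr,"corner angle",np.degrees(-np.angle(F[6])/6)*-1%60,np.abs(F).round(2))
        ap=cv2.approxPolyDP(c,5,True)[:,0]; 
        for p in ap: w=plane("top",back(p,x,y,20),115)[:2]-ctr;print(w.round(1),np.degrees(np.arctan2(w[1],w[0])).round(1))
# pin
for n,im,x,y in(("top",T,407,240),("scene",S,143,273)):
    u=up(im,x,y,24);h=cv2.cvtColor(u,cv2.COLOR_BGR2HSV)
    r=((h[...,0]<8)|(h[...,0]>170))&(h[...,1]>150)
    s=(h[...,1]<70)&(h[...,2]>70)
    rc=np.argwhere(r)[:,::-1].mean(0);sp=np.argwhere(s)[:,::-1].astype(float)
    d=sp-sp.mean(0);v=np.linalg.svd(d,full_matrices=False)[2][0];v*=np.sign(v@(sp.mean(0)-rc));t=d@v
    A=[plane(n,back(sp.mean(0)+v*k,x,y,24),7)[:2] for k in(np.percentile(t,1),np.percentile(t,99))]
    w=A[1]-A[0];print(n,"shank",A,np.linalg.norm(w),"yaw",np.degrees(np.arctan2(w[1],w[0])),"head",plane(n,back(rc,x,y,24),10)[:2])
E
```

```text
pod v [318.4 249.1] [451.8 -63.3]
pod v [302.8 258.4] [424.1 -14.8]
pod v [286.3 261.1] [417.   35.9]
pod v [290.8 272.9] [380.8  22.8]
pod v [306.3 269.3] [391.  -24.7]
pod v [321.9 261.3] [414.3 -73. ]
dir 5 163 19.658375155030086 20.486623253265343 3.897799355008189
dir 95 387 109.36153142217101 111.19058015246108 8.232438982750173
nut ctr [547.46871513  29.99618187] corner angle 15.727321894922957 [24.41  0.05  0.12  0.07  0.06  0.03  0.59  0.04]
[  7.4 -24.8] -73.3
[-18.3 -18.4] -134.8
[-23.6  -4.7] -168.7
[-25.2   7.1] 164.3
[-6.4 25.2] 104.3
[17.5 19.2] 47.6
[22.8  5.8] 14.4
[24.4 -8.2] -18.6
top shank [array([ 469.71564723, -352.4897953 ]), array([ 491.51074087, -311.40704821])] 46.50610943840351 yaw 62.05329165920056 head [ 462.36663621 -366.37309895]
scene shank [array([ 468.03743139, -351.0824984 ]), array([ 490.60669856, -309.52952251])] 47.28659033567998 yaw 61.49164947515921 head [ 463.35684986 -365.19826581]
```

Call:
carry_out --deltas '[0, 0, 0, 0.038, -0.038, 0, -1, 0, 0, 0, 0.038, -0.038, 0, -1, 0, 0, 0, 0.038, -0.038, 0, -1, 0, 0, 0, 0.038, -0.038, 0, -1, 0, 0, 0, 0.038, -0.038, 0, -1, 0, 0, 0, 0.038, -0.038, 0, -1, 0, 0, 0, 0.038, -0.038, 0, -1, 0, 0, 0, 0.038, -0.038, 0, -1, 0, 0, 0, 0.038, -0.038, 0, -1, 0, 0, 0, 0.038, -0.038, 0, -1, 0, 0, 0, 0.038, -0.038, 0, -1, 0, 0, 0, 0.038, -0.038, 0, -1]'

```text
clock: 1.6
eef_pos: [492.1, -61.5, 231.2]
tool_rot: [3.142, 0.0, 0.275]
force: [0.5, -0.0, -0.4]
width: 85.6
gripper_force: 0.0
```

Call:
carry_out --deltas '[0, 0, -10, 0, 0, 0, -1, 0, 0, -10, 0, 0, 0, -1, 0, 0, -10, 0, 0, 0, -1, 0, 0, -10, 0, 0, 0, -1, 0, 0, -10, 0, 0, 0, -1, 0, 0, -10, 0, 0, 0, -1, 0, 0, -10, 0, 0, 0, -1, 0, 0, -10, 0, 0, 0, -1, 0, 0, -10, 0, 0, 0, -1, 0, 0, -10, 0, 0, 0, -1, 0, 0, -10, 0, 0, 0, -1, 0, 0, -10, 0, 0, 0, -1]'

```text
clock: 3.1
eef_pos: [491.3, -63.1, 231.1]
tool_rot: [-3.141, -0.001, 2.375]
force: [-0.1, -0.3, -0.6]
width: 85.0
gripper_force: 0.0
```

```bash
cat >> h.py <<'E'
def go(x,y,z,yaw=None):
    """print turn about tool z (deg) first, then tool shifts (m) after that turn"""
    s=ctrl.read_state();p=s["eef_pos"];Y=s["tool_rot"][2];w=0 if yaw is None else (np.degrees(Y)-yaw+180)%360-180
    Y=Y-np.radians(w);d=np.array([x,y,z])-p;c,n=np.cos(Y),np.sin(Y)
    print("wz %.2f shift %.4f %.4f %.4f"%(w,(d[0]*c+d[1]*n)/1e3,(d[0]*n-d[1]*c)/1e3,-d[2]/1e3))
E
python3 - <<'E'
from h import *
go(547,30,140,164.5)
T=cv2.imread("pics/top0.png")
u=cv2.cvtColor(cv2.resize(T[223:293,269:339],None,fx=8,fy=8,interpolation=cv2.INTER_CUBIC),cv2.COLOR_BGR2HSV)
m=((u[...,0]>60)&(u[...,0]<95)&(u[...,1]>90)).astype(np.uint8)
c=max(cv2.findContours(m,0,1)[0],key=cv2.contourArea)[:,0]
P=np.array([plane("top",p/8+np.array([269,223])-.44,50)[:2] for p in c])
y=np.radians(20.3);ex=np.array([np.cos(y),np.sin(y)]);ey=np.array([-ex[1],ex[0]]);Q=(P-[547,30])@np.c_[ex,ey]
print(Q.min(0),Q.max(0))
def fit(k,n):
    l=cv2.fitLine(P[k].astype(np.float32),cv2.DIST_HUBER,0,.01,.01).ravel();print(n,k.sum(),np.degrees(np.arctan2(l[1],l[0]))%180,l)
lo=Q[:,0].min()
fit((Q[:,0]<lo+8)&(Q[:,1]>Q[:,1].min()+12)&(Q[:,1]<Q[:,1].max()-12),"outer")
fit((Q[:,1]<Q[:,1].min()+6)&(Q[:,0]>lo+6)&(Q[:,0]<lo+34),"side-")
fit((Q[:,1]>Q[:,1].max()-6)&(Q[:,0]>lo+6)&(Q[:,0]<lo+34),"side+")
E
```

```text
wz -28.44 shift -0.0288 0.1046 0.0911
[-165.31260855  -54.7517063 ] [-119.86869076   51.65244662]
outer 215 112.76514 [ 3.8695464e-01 -9.2209876e-01  3.9899890e+02 -3.2820892e+01]
side- 71 20.117132 [ 9.3899143e-01  3.4394053e-01  4.3129865e+02 -7.0646042e+01]
side+ 71 21.57229 [9.2995441e-01 3.6767486e-01 3.9613617e+02 2.8807745e+01]
```

Call:
carry_out --deltas '[0, 0, -9.5, 0, 0, 0, -1, 0, 0, -9.5, 0, 0, 0, -1, 0, 0, -9.4, 0, 0, 0, -1, 0, 0, 0, -0.0144, 0.0523, 0, -1, 0, 0, 0, -0.0144, 0.0523, 0, -1, 0, 0, 0, 0, 0, 0.045, -1, 0, 0, 0, 0, 0, 0.046, -1, 0, 0, 0, 0, 0, 0, -1]'

```text
clock: 4.1
eef_pos: [545.0, 29.1, 137.4]
tool_rot: [-3.139, -0.007, 2.865]
force: [0.9, 0.3, 0.8]
width: 85.2
gripper_force: 0.0
```

```bash
python3 - <<'E'
from h import *
s=ctrl.read_state();print(s["eef_pos"],np.degrees(s["tool_rot"]),s["force"],s["torque"],s["qpos"]);go(547,30,91,164.5)
im=ctrl.get_image("scene");im2=ctrl.get_image("top")
f=lambda im,x,y,r:cv2.resize(im[y-r:y+r,x-r:x+r,::-1],(400,400),interpolation=cv2.INTER_CUBIC)
cv2.imwrite("pics/c3.png",np.hstack([f(im,284,200,40),f(im2,288,217,40)]))
E
```

```text
[545.0355688   29.12259484 137.41931366] [-179.82477616   -0.40405287  164.17822532] [0.94537653 0.25574968 0.75847768] [ 0.01125051  0.02026882 -0.06185515] [ 0.29625636  0.68227613 -0.62535166  1.88227604  0.5596892   0.76720455
  0.65341287]
wz -0.32 shift -0.0017 0.0014 0.0464
```

View pics/c3.png

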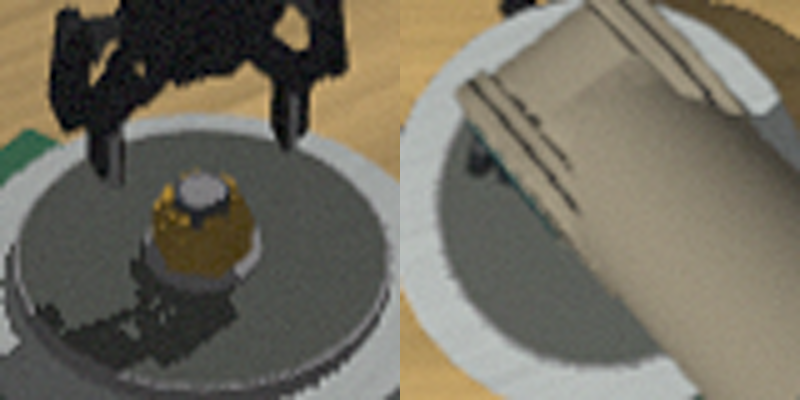

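The gripper straddles the nut with clearance on both sides. I'll descend, then close.

Call:
carry_out --deltas '[0, 0, -0.3, -0.0017, 0.0014, 0.022, -1, 0, 0, 0, 0, 0, 0.022, -1, 0, 0, 0, 0, 0, 0, -1, 0, 0, 0, 0, 0, 0, 0]'

```text
clock: 4.7
eef_pos: [551.2, 30.9, 98.2]
tool_rot: [3.14, 0.003, 2.87]
force: [-0.5, 0.3, -0.0]
width: 69.4
gripper_force: 0.0
```

Call:
carry_out --deltas '[0, 0, 0, 0, 0, 0, 0.3, 0, 0, 0, 0, 0, 0, 1, 0, 0, 0, 0, 0, 0, 1, 0, 0, 0, 0, 0, 0, 1, 0, 0, 0, 0, 0, 0, 1]'

```text
clock: 5.32
eef_pos: [550.6, 30.0, 98.0]
tool_rot: [-3.141, 0.002, 2.87]
force: [-0.8, -2.5, 9.3]
width: 44.7
gripper_force: 61.1
```

```bash
cat > st.py <<'E'
from h import *
s=ctrl.read_state();print(s["clock"],s["eef_pos"].round(2),np.degrees(s["tool_rot"]).round(2),"F",s["force"].round(2),"T",s["torque"].round(3),s["width"].round(1),s["gripper_force"].round(1),s["qpos"].round(2))
E
python3 st.py
```

```text
Traceback (most recent call last):
  File "st.py", line 2, in <module>
    s=ctrl.read_state();print(s["clock"],s["eef_pos"].round(2),np.degrees(s["tool_rot"]).round(2),"F",s["force"].round(2),"T",s["torque"].round(3),s["width"].round(1),s["gripper_force"].round(1),s["qpos"].round(2))
                                                                                                                                                   ^^^^^^^^^^^^^^^^
AttributeError: 'float' object has no attribute 'round'
```

Call:
carry_out --deltas '[0, 0, 0, 0, 0, 0, 0.0, 0, 0, 0, 0, 0, 0, 0.0, 0, 0, 0, 0.0035, 0, 0.003, 0.0, 0, 0, 0, 0, 0, 0, 0.0]'

```text
clock: 5.82
eef_pos: [550.6, 30.1, 97.7]
tool_rot: [-3.141, 0.009, 2.869]
force: [-1.4, -5.1, 26.0]
width: 44.7
gripper_force: 63.0
```

```bash
sed -i 's/s\["width"\].*/round(s["width"],1),s["gripper_force"],s["qpos"].round(2))/' st.py; python3 st.py
```

```text
5.825 [550.56  30.07  97.67] [-179.96    0.54  164.39] F [-1.38 -5.07 26.02] T [-1.112  0.252  0.062] 44.7 63.010805061785504 [ 0.26  0.74 -0.57  1.91  0.63  0.67  0.6 ]
```

Call:
carry_out --deltas '[0, 0, 0, 0, 0, -0.002, -0.35, 0, 0, 0, 0, 0, 0, -0.35, 0, 0, 0, 0, 0, 0, -0.35, 0, 0, 0, 0, 0, 0, -0.35]'

```text
clock: 6.32
eef_pos: [546.2, 31.7, 95.0]
tool_rot: [-3.142, -0.001, 2.87]
force: [0.4, -0.1, 0.2]
width: 57.7
gripper_force: 0.0
```

```bash
python3 st.py
```

```text
6.325 [546.2   31.67  94.96] [-1.8000e+02 -5.0000e-02  1.6445e+02] F [ 0.36 -0.09  0.2 ] T [-0.007  0.056 -0.014] 57.7 0.0 [ 0.26  0.74 -0.57  1.91  0.62  0.67  0.6 ]
```

Call:
carry_out --deltas '[0, 0, 0, -0.0012, -0.0005, 0, -0.35, 0, 0, 0, 0, 0, 0, 1, 0, 0, 0, 0, 0, 0, 1, 0, 0, 0, 0, 0, 0, 1, 0, 0, 0, 0, 0, 0, 1]'

```text
clock: 6.95
eef_pos: [547.6, 30.7, 95.5]
tool_rot: [-3.142, 0.0, 2.87]
force: [-0.3, 0.3, 3.3]
width: 44.7
gripper_force: 60.8
```

```bash
python3 st.py
```

```text
6.95 [547.6   30.72  95.46] [-1.8000e+02  1.0000e-02  1.6444e+02] F [-0.31  0.29  3.33] T [-0.127  0.091 -0.002] 44.7 60.81265211105347 [ 0.26  0.74 -0.57  1.91  0.62  0.68  0.6 ]
```

Call:
carry_out --deltas '[0, 0, 6, 0, 0, 0, 1, 0, 0, 6, 0, 0, 0, 1, 0, 0, 6, 0, 0, 0, 1, 0, 0, 5.5, 0, 0, 0, 1, 0, 0, 0, 0, 0, 0, 1, 0, 0, 0, 0, 0, 0, 1]'

```text
clock: 7.7
eef_pos: [547.5, 30.4, 95.4]
tool_rot: [-3.141, 0.0, 2.461]
force: [-1.0, -2.7, 5.2]
width: 45.0
gripper_force: 61.0
```

```bash
python3 st.py
```

```text
7.7 [547.45  30.35  95.44] [-1.7997e+02  1.0000e-02  1.4101e+02] F [-1.03 -2.67  5.24] T [-0.385  0.278 -0.049] 45.0 61.01955056190491 [ 0.19  0.72 -0.46  1.91  0.52  0.63  0.29]
```

Call:
carry_out --deltas '[0, 0, 6, 0, 0, 0, 1, 0, 0, 6, 0, 0, 0, 1, 0, 0, 6, 0, 0, 0, 1, 0, 0, 6, 0, 0, 0, 1, 0, 0, 6, 0, 0, 0, 1, 0, 0, 6, 0, 0, 0, 1, 0, 0, 6, 0, 0, 0, 1, 0, 0, 6, 0, 0, 0, 1, 0, 0, 6, 0, 0, 0, 1, 0, 0, 6, 0, 0, 0, 1, 0, 0, 0, 0, 0, 0, 1, 0, 0, 0, 0, 0, 0, 1]'

```text
clock: 9.2
eef_pos: [546.5, 30.0, 95.2]
tool_rot: [-3.14, 0.002, 1.415]
force: [-1.7, -1.7, 6.1]
width: 44.7
gripper_force: 61.3
```

```bash
python3 st.py
```

```text
9.2 [546.54  29.98  95.24] [-1.799e+02  9.000e-02  8.106e+01] F [-1.69 -1.71  6.11] T [-0.593  0.5    0.297] 44.7 61.313209533691406 [ 0.01  0.68 -0.18  1.92  0.21  0.56 -0.46]
```

Call:
carry_out --deltas '[0, 0, 0, 0, 0, 0, -0.5, 0, 0, 0, 0, 0, 0, -0.5, 0, 0, 0, 0, 0, 0, -0.5, 0, 0, 0, 0, 0, -0.045, -0.5, 0, 0, 0, 0, 0, -0.045, -0.5, 0, 0, 0, 0, 0, -0.045, -0.5]'

```text
clock: 9.95
eef_pos: [547.4, 31.0, 231.6]
tool_rot: [-3.141, -0.0, 1.413]
force: [0.6, 0.4, -0.1]
width: 63.6
gripper_force: 0.0
```

Call:
carry_out --deltas '[0, 0, 0, -0.05, -0.003, 0, -0.5, 0, 0, 0, -0.05, -0.003, 0, -0.5, 0, 0, 0, -0.05, -0.003, 0, -0.5, 0, 0, 0, -0.05, -0.003, 0, -0.5, 0, 0, 0, -0.05, -0.003, 0, -0.5, 0, 0, 0, -0.05, -0.003, 0, -0.5, 0, 0, 0, -0.05, -0.003, 0, -0.5, 0, 0, 0, -0.05, -0.002, 0, -0.5, 0, 0, 10, 0, 0, 0, -0.5, 0, 0, 9.3, 0, 0, 0, -0.5, 0, 0, 0, 0, 0, 0, -0.5, 0, 0, 0, 0, 0, 0, -0.5]'

```text
clock: 11.45
eef_pos: [462.1, -360.3, 230.3]
tool_rot: [3.142, -0.0, 1.079]
force: [-0.6, 0.2, -0.4]
width: 64.5
gripper_force: 0.0
```

```bash
python3 st.py; python3 - <<'E'
from h import *
go(461,-367,60,61.8)
a,b=ctrl.get_image("scene"),ctrl.get_image("top")
cv2.imwrite("pics/s1.png",a[:,:,::-1]);cv2.imwrite("pics/t1.png",b[:,:,::-1])
f=lambda im,p,r:cv2.resize(im[int(p[1])-r:int(p[1])+r,int(p[0])-r:int(p[0])+r,::-1],(400,400),interpolation=cv2.INTER_CUBIC)
print(proj("scene",(546.7,31,119)),proj("top",(546.7,31,119)))
cv2.imwrite("pics/c4.png",np.hstack([f(a,(284,203),18),f(b,(287,217),18)]))
E
```

```text
11.45 [ 462.05 -360.31  230.27] [ 1.800e+02 -1.000e-02  6.184e+01] F [-0.62  0.22 -0.41] T [ 0.002 -0.006 -0.018] 64.5 0.0 [ 0.69  0.54 -0.11  1.7   0.07  0.91  0.05]
wz 0.04 shift -0.0064 0.0022 0.1703
[283.66552545 200.34703749] [286.96713742 216.74800207]
```

View pics/c4.png

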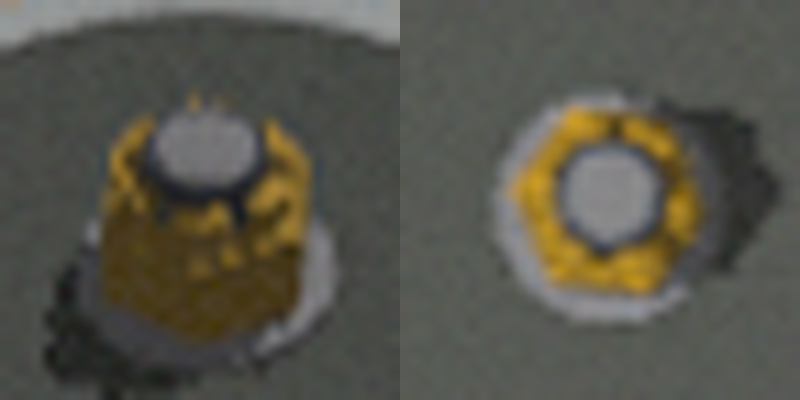

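Call:
carry_out --deltas '[0, 0, 0, -0.0064, 0.0022, 0.057, -0.5, 0, 0, 0, 0, 0, 0.057, -0.5, 0, 0, 0, 0, 0, 0.056, -0.5, 0, 0, 0, 0, 0, 0, -0.5, 0, 0, 0, 0, 0, 0, -0.5]'

```text
clock: 12.18
eef_pos: [462.0, -368.1, 62.1]
tool_rot: [3.139, 0.0, 1.076]
force: [0.2, -0.3, 1.0]
width: 63.7
gripper_force: 0.0
```

```bash
python3 st.py; python3 - <<'E'
from h import *
go(461,-367,6,61.8)
a,b=ctrl.get_image("scene"),ctrl.get_image("top")
f=lambda im,p,r:cv2.resize(im[int(p[1])-r:int(p[1])+r,int(p[0])-r:int(p[0])+r,::-1],(400,400),interpolation=cv2.INTER_CUBIC)
cv2.imwrite("pics/c5.png",np.hstack([f(a,(140,265),35),f(b,(407,240),35)]))
E
```

```text
12.175 [ 461.95 -368.08   62.05] [1.7985e+02 1.0000e-02 6.1670e+01] F [ 0.19 -0.25  1.  ] T [-0.033  0.014 -0.026] 63.7 0.0 [ 0.68  0.77 -0.09  1.82  0.11  0.55  0.03]
wz -0.13 shift 0.0005 -0.0013 0.0561
```

View pics/c5.png

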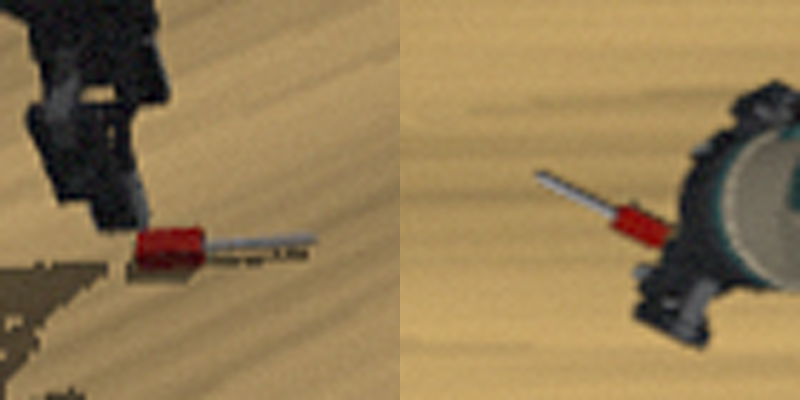

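Both views show the gripper in line above the red head.

Call:
carry_out --deltas '[0, 0, 0, 0.0005, -0.0012, 0.03, -0.3, 0, 0, 0, 0, 0, 0.0275, 0, 0, 0, 0, 0, 0, 0, 0.4, 0, 0, 0, 0, 0, 0, 0.4]'

```text
clock: 12.78
eef_pos: [461.2, -367.2, 4.9]
tool_rot: [3.138, 0.0, 1.076]
force: [-0.1, -0.6, 0.3]
width: 25.8
gripper_force: 0.0
```

```bash
python3 st.py
```

```text
12.775 [ 461.2  -367.22    4.9 ] [1.7981e+02 3.0000e-02 6.1640e+01] F [-0.07 -0.62  0.34] T [0.006 0.001 0.006] 25.8 0.0 [ 0.67  0.86 -0.07  1.84  0.12  0.44  0.02]
```

Call:
carry_out --deltas '[0, 0, 0, 0, 0, 0, 1, 0, 0, 0, 0, 0, 0, 1, 0, 0, 0, 0, 0, 0, 1, 0, 0, 0, 0, 0, 0, 1]'

```text
clock: 13.28
eef_pos: [461.1, -367.2, 5.0]
tool_rot: [3.138, 0.001, 1.076]
force: [-0.7, 0.9, 6.5]
width: 11.8
gripper_force: 59.9
```

```bash
python3 st.py
```

```text
13.275 [ 461.11 -367.2     5.04] [1.7981e+02 3.0000e-02 6.1640e+01] F [-0.68  0.93  6.48] T [0.097 0.149 0.025] 11.8 59.90646779537201 [ 0.67  0.86 -0.07  1.84  0.12  0.44  0.02]
```

Call:
carry_out --deltas '[0, 0, 0, 0, 0, -0.02, 1, 0, 0, 0, 0, 0, -0.045, 1, 0, 0, 0, 0, 0, -0.045, 1, 0, 0, 0, 0, 0, -0.045, 1, 0, 0, -10, 0, 0, 0, 1, 0, 0, -10, 0, 0, 0, 1, 0, 0, -10, 0, 0, 0, 1, 0, 0, -10, 0, 0, 0, 1, 0, 0, -9.4, 0, 0, 0, 1]'

```text
clock: 14.4
eef_pos: [459.9, -366.7, 159.7]
tool_rot: [3.141, 0.002, 1.943]
force: [-0.2, 0.3, -0.7]
width: 12.0
gripper_force: 59.2
```

Call:
carry_out --deltas '[0, 0, 0, 0.033, 0.0318, 0, 1, 0, 0, 0, 0.033, 0.0318, 0, 1, 0, 0, 0, 0.033, 0.0318, 0, 1, 0, 0, 0, 0.033, 0.0318, 0, 1, 0, 0, 0, 0.033, 0.0318, 0, 1, 0, 0, 0, 0.033, 0.0318, 0, 1, 0, 0, 0, 0.033, 0.0318, 0, 1, 0, 0, 0, 0, 0, 0, 1, 0, 0, 0, 0, 0, 0, 1]'

```text
clock: 15.52
eef_pos: [584.6, -71.5, 159.0]
tool_rot: [3.141, 0.002, 1.938]
force: [-0.5, -0.7, -0.6]
width: 12.0
gripper_force: 59.2
```

```bash
python3 st.py; python3 - <<'E'
from h import *
go(546.7+.3584*105,31-.9336*105,117.5,111)
E
```

```text
15.525 [584.65 -71.48 158.97] [1.7999e+02 1.0000e-01 1.1105e+02] F [-0.53 -0.65 -0.65] T [-0.113  0.028 -0.01 ] 12.0 59.179574847221375 [ 0.28  0.64 -0.32  1.76  0.28  0.78  0.19]
wz 0.05 shift 0.0043 0.0013 0.0415
```

Call:
carry_out --deltas '[0, 0, 0, 0.0043, 0.0013, 0.02, 1, 0, 0, 0, 0, 0, 0.0212, 1, 0, 0, 0, 0, 0, 0, 1, 0, 0, 0, 0, 0, 0, 1, 0, 0, 0, 0, 0, 0, 1]'

```text
clock: 16.15
eef_pos: [585.0, -66.9, 117.7]
tool_rot: [3.14, 0.001, 1.937]
force: [0.6, -0.2, -0.8]
width: 11.8
gripper_force: 59.2
```

```bash
python3 st.py; python3 - <<'E'
from h import *
go(546.7+.3584*105,31-.9336*105,117.5,111)
a,b=ctrl.get_image("scene"),ctrl.get_image("top")
cv2.imwrite("pics/s2.png",a[:,:,::-1]);cv2.imwrite("pics/t2.png",b[:,:,::-1])
def f(im,n,c,r):
    g=np.ascontiguousarray(cv2.resize(im[c[1]-r:c[1]+r,c[0]-r:c[0]+r,::-1],(400,400),interpolation=cv2.INTER_CUBIC));s=200/r
    X=np.array([546.7,31,119.5]);u=np.array([-.3584,.9336,0])
    for k in(-90,-40,0,23,40):
        p=((proj(n,X+u*k)-np.array(c)+r+.5)*s-.5);cv2.circle(g,tuple(int(v) for v in p),2,(255,0,255),-1)
    return g
cv2.imwrite("pics/c6.png",np.hstack([f(a,"scene",(270,203),32),f(b,"top",(297,212),28)]))
E
```

```text
16.15 [585.04 -66.85 117.71] [1.7991e+02 6.0000e-02 1.1100e+02] F [ 0.59 -0.16 -0.77] T [-0.002  0.054  0.02 ] 11.8 59.181373715400696 [ 0.25  0.7  -0.3   1.79  0.3   0.69  0.15]
wz -0.00 shift 0.0001 -0.0007 0.0002
```

View pics/c6.png

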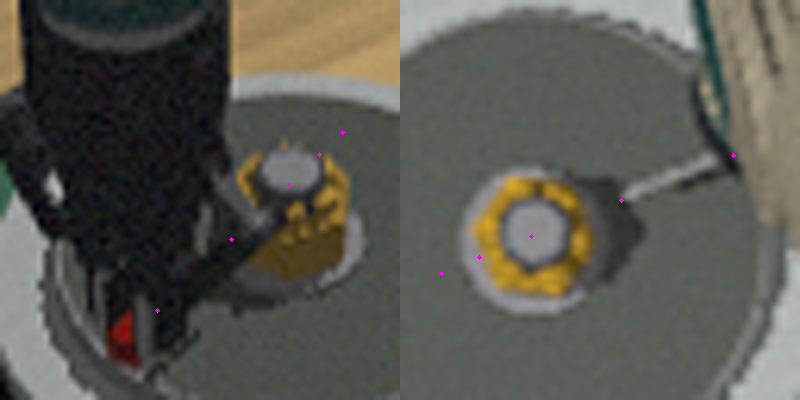

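Pin, slot and spindle centre are collinear in the top view: tip (622,195), spindle (537,230). I'll ease the pin in.

Call:
carry_out --deltas '[0, 0, 0, 0.01, -0.0005, 0, 1, 0, 0, 0, 0.008, 0, 0, 1, 0, 0, 0, 0.003, 0, 0, 1, 0, 0, 0, 0.003, 0, 0, 1, 0, 0, 0, 0, 0, 0, 1]'

```text
clock: 16.88
eef_pos: [575.3, -43.8, 116.6]
tool_rot: [3.142, 0.0, 1.938]
force: [-0.1, -0.5, -0.5]
width: 11.8
gripper_force: 59.2
```

```bash
cat > d.py <<'E'
import runpy;runpy.run_path("st.py")
from h import *
v=s=ctrl.read_state();d=s["eef_pos"]-[546.7,31,0];Y=s["tool_rot"][2];x=np.array([np.cos(Y),np.sin(Y)]);y=np.array([x[1],-x[0]])
print("along",d[:2]@x,"lat",d[:2]@y,"Fx",s["force"][:2]@x,"Fy",s["force"][:2]@y)
E
python3 d.py
```

```text
16.875 [575.32 -43.84 116.62] [180.     0.   111.06] F [-0.07 -0.46 -0.49] T [-0.007  0.005  0.015] 11.8 59.17852520942688 [ 0.22  0.69 -0.3   1.82  0.3   0.67  0.11]
along -80.12253964162052 lat -0.1920141923472917 Fx -0.40676281066443387 Fy -0.22644450433606944
```

Call:
carry_out --deltas '[0, 0, 0, 0, 0, -0.0008, 1, 0, 0, 0, 0.004, 0, 0, 1, 0, 0, 0, 0.004, 0, 0, 1, 0, 0, 0, 0, 0, 0, 1]'

```text
clock: 17.38
eef_pos: [572.3, -35.9, 117.5]
tool_rot: [3.142, -0.0, 1.939]
force: [-0.1, 0.3, -0.7]
width: 11.7
gripper_force: 59.2
```

```bash
python3 d.py
```

```text
17.375 [572.3  -35.95 117.45] [ 1.800e+02 -2.000e-02  1.111e+02] F [-0.14  0.3  -0.71] T [ 0.008 -0.044  0.013] 11.7 59.17872369289398 [ 0.2   0.68 -0.29  1.83  0.3   0.67  0.1 ]
along -71.67536247438116 lat -0.21415660834650477 Fx 0.3256262086140159 Fy -0.02272420741570232
```

No contact force; the tip is inside the hole. I'll keep going.

Call:
carry_out --deltas '[0, 0, 0, 0.004, 0, 0, 1, 0, 0, 0, 0.004, 0, 0, 1, 0, 0, 0, 0.004, 0, 0, 1, 0, 0, 0, 0, 0, 0, 1]'

```text
clock: 17.88
eef_pos: [568.0, -24.8, 117.5]
tool_rot: [3.142, -0.0, 1.939]
force: [-0.2, -0.3, -0.7]
width: 12.0
gripper_force: 59.2
```

```bash
python3 d.py
```

```text
17.875 [568.03 -24.81 117.46] [ 1.8000e+02 -1.0000e-02  1.1109e+02] F [-0.17 -0.35 -0.67] T [-0.009  0.021 -0.002] 12.0 59.17857348918915 [ 0.18  0.68 -0.29  1.85  0.3   0.66  0.08]
along -59.74094158798241 lat -0.18699413268959883 Fx -0.26206492986016566 Fy -0.2797576584776607
```

Call:
carry_out --deltas '[0, 0, 0, 0.004, 0, 0, 1, 0, 0, 0, 0.004, 0, 0, 1, 0, 0, 0, 0.004, 0, 0, 1, 0, 0, 0, 0, 0, 0, 1]'

```text
clock: 18.38
eef_pos: [563.7, -13.6, 117.5]
tool_rot: [3.142, -0.0, 1.939]
force: [0.7, -1.1, -0.9]
width: 12.0
gripper_force: 59.2
```

```bash
python3 d.py
```

```text
18.375 [563.72 -13.62 117.47] [ 1.8000e+02 -1.0000e-02  1.1109e+02] F [ 0.67 -1.14 -0.94] T [-0.    -0.008  0.005] 12.0 59.178446531295776 [ 0.16  0.67 -0.29  1.86  0.3   0.65  0.06]
along -47.754408557284535 lat -0.17483997557487688 Fx -1.30296270317348 Fy 0.22026128961644048
```

Call:
carry_out --deltas '[0, 0, 0, 0.003, 0, 0, 1, 0, 0, 0, 0.003, 0, 0, 1, 0, 0, 0, 0, 0, 0, 1]'

```text
clock: 18.75
eef_pos: [561.6, -8.2, 117.5]
tool_rot: [3.142, -0.0, 1.939]
force: [0.2, -0.8, -0.3]
width: 11.8
gripper_force: 59.2
```

```bash
python3 d.py
```

```text
18.75 [561.58  -8.22 117.45] [ 1.8000e+02 -1.0000e-02  1.1107e+02] F [ 0.2  -0.82 -0.27] T [ 0.039 -0.01   0.055] 11.8 59.178560972213745 [ 0.15  0.67 -0.29  1.87  0.3   0.65  0.05]
along -41.946044501903096 lat -0.21791709380542829 Fx -0.833753880996228 Fy -0.10373863788839874
```

Call:
carry_out --deltas '[0, 0, 0, 0.001, 0, 0, 1, 0, 0, 0, 0.001, 0, 0, 1, 0, 0, 0, 0, 0, 0, 1]'

```text
clock: 19.12
eef_pos: [560.9, -6.7, 117.4]
tool_rot: [3.142, -0.0, 1.938]
force: [-0.4, 0.3, -1.8]
width: 12.0
gripper_force: 59.2
```

Call:
carry_out --deltas '[0, 0, 0, 0.001, 0, 0, 1, 0, 0, 0, 0, 0, 0, 1]'

```text
clock: 19.38
eef_pos: [560.6, -5.7, 117.4]
tool_rot: [3.142, -0.0, 1.938]
force: [0.6, -0.1, -0.6]
width: 12.1
gripper_force: 59.2
```

```bash
python3 d.py
```

```text
19.375 [560.57  -5.71 117.42] [180.    -0.   111.05] F [ 0.57 -0.09 -0.59] T [ 0.002 -0.001  0.023] 12.1 59.17865216732025 [ 0.15  0.67 -0.29  1.87  0.3   0.65  0.05]
along -39.246375138881184 lat -0.2395739992168608 Fx -0.2843021581712569 Fy 0.501425670393215
```

Call:
carry_out --deltas '[0, 0, 0, 0.001, 0, 0, 1, 0, 0, 0, 0, 0, 0, 1]'

```text
clock: 19.62
eef_pos: [560.4, -5.3, 117.5]
tool_rot: [3.141, 0.001, 1.938]
force: [0.3, -1.2, -0.4]
width: 11.7
gripper_force: 59.2
```

Call:
carry_out --deltas '[0, 0, 0, 0.001, 0, 0, 1, 0, 0, 0, 0, 0, 0, 1]'

```text
clock: 19.88
eef_pos: [560.3, -5.1, 117.6]
tool_rot: [3.141, 0.001, 1.937]
force: [1.8, -4.6, 0.1]
width: 12.2
gripper_force: 59.2
```

```bash
python3 d.py
```

```text
19.875 [560.29  -5.08 117.57] [1.7998e+02 9.0000e-02 1.1100e+02] F [ 1.81 -4.63  0.08] T [-0.959 -0.396 -0.031] 12.2 59.21806275844574 [ 0.14  0.67 -0.29  1.87  0.3   0.65  0.04]
along -38.55564759813889 lat -0.23937312032324884 Fx -4.974104794794293 Fy 0.027221004191888252
```

Contact at the expected depth with 5 N: the head is home. Letting go.

Call:
carry_out --deltas '[0, 0, 0, 0, 0, 0, 0.3, 0, 0, 0, 0, 0, 0, 0.3, 0, 0, 0, 0, 0, 0, 0.3, 0, 0, 0, -0.001, 0, -0.03, 0.3, 0, 0, 0, 0, 0, -0.045, 0.3, 0, 0, 0, -0.04, 0, -0.03, 0.3, 0, 0, 0, -0.05, 0, 0, 0.3, 0, 0, 0, -0.05, 0, 0, 0.3, 0, 0, 0, -0.05, 0, 0, 0.3, 0, 0, 0, 0, 0, 0, 0.3]'

```text
clock: 21.12
eef_pos: [628.4, -187.9, 221.6]
tool_rot: [-3.14, 0.002, 1.931]
force: [-0.0, 0.6, -0.8]
width: 29.8
gripper_force: 0.0
```

```bash
python3 st.py; python3 - <<'E'
from h import *
a,b=ctrl.get_image("scene"),ctrl.get_image("top")
T=[]
for n,im,c,r in(("scene",a,(280,203),28),("top",b,(290,215),28)):
    T.append(cv2.resize(im[c[1]-r:c[1]+r,c[0]-r:c[0]+r,::-1],(400,400),interpolation=cv2.INTER_CUBIC))
    h=cv2.cvtColor(im,cv2.COLOR_RGB2HSV);m=((h[...,0]<8)|(h[...,0]>172))&(h[...,1]>150)&(h[...,2]>50)
    k=np.zeros_like(m);k[c[1]-r:c[1]+r,c[0]-r:c[0]+r]=m[c[1]-r:c[1]+r,c[0]-r:c[0]+r]
    if k.any():
        p=np.argwhere(k)[:,::-1].mean(0);X=plane(n,p,123)[:2]-[546.7,31];print(n,p,k.sum(),X,np.hypot(*X),np.degrees(np.arctan2(X[1],X[0])))
cv2.imwrite("pics/c7.png",np.hstack(T))
E
```

```text
21.125 [ 628.42 -187.93  221.58] [-1.7993e+02  1.4000e-01  1.1062e+02] F [-0.05  0.57 -0.83] T [-0.007  0.08   0.038] 29.8 0.0 [ 0.44  0.66 -0.33  1.5   0.24  1.01  0.4 ]
scene [275.46575342 209.32876712] 73 [ 19.96210027 -38.31495255] 43.2032526084167 -62.480474506309506
top [299.39130435 211.47826087] 46 [ 14.4443827  -36.70994392] 39.44946355387428 -68.52168708125097
```

View pics/c7.png

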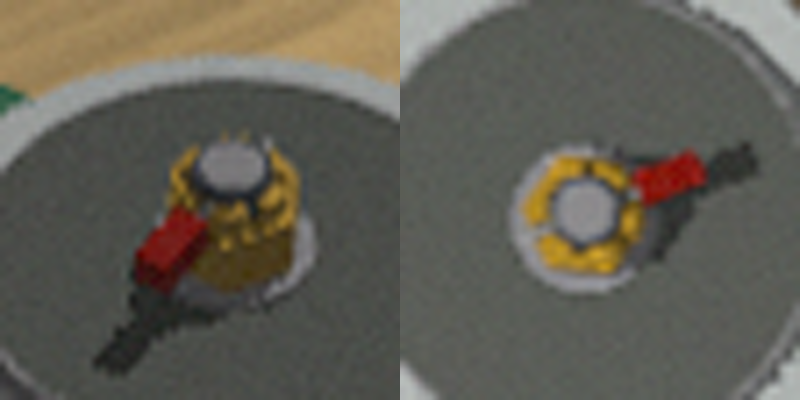

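The head sits against the nut at (670,178) in the crop. It measures about 37 mm from the spindle centre, as expected when home, and the tip shows on the far side at (530,232).

```bash
python3 -c "
from cell import ctrl
print(ctrl.finish_job())"
```

```text
the job is handed in; nothing more can be done
None
```

The job is handed in, with no verdict returned: the nut bit and was turned on to the first aligned slot, and the red pin is through slot and hole with its head against the nut and released; nothing else was touched.

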